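Put the weighed-out reagent bottles back on their coasters

TASK

Put the four reagent bottles with teal, blue, yellow and red caps upright on the coasters whose rims match their caps, one bottle seated flat inside each rim. The red-capped one stands in the carousel: before you lift it out, turn the carousel until that bottle stands at the mark facing the reader, so that it is booked out. Do not tip any of the four over or let it drop.

Things in the scene. Friction and masses are not known exactly. Their poses are not given: they have to be found in the camera images.
- teal_bottle: White plastic bottle with a teal cap, standing on the bench at the start; 63 to 154 g. Round: body 48 mm diameter up to 52 mm high, shoulder, then a ribbed cap of 37 mm diameter from 60 to 80 mm (the top). Origin: centre of its underside, z up.
- blue_bottle: White plastic bottle with a blue cap, standing on the bench at the start; 63 to 154 g. Round: body 48 mm diameter up to 52 mm high, shoulder, then a ribbed cap of 37 mm diameter from 60 to 80 mm (the top). Origin: centre of its underside, z up.
- yellow_bottle: White plastic bottle with a yellow cap, standing on the bench at the start; 63 to 154 g. Round: body 48 mm diameter up to 52 mm high, shoulder, then a ribbed cap of 37 mm diameter from 60 to 80 mm (the top). Origin: centre of its underside, z up.
- red_bottle: Amber-brown bottle with a red cap. It starts in a carousel bay 60 to 84 degrees round from the mark, to either side; two like bottles there (grey cap, black cap) have no coaster and may stay. 63 to 154 g. Round: body 48 mm diameter up to 52 mm high, shoulder, then a ribbed cap of 37 mm diameter from 60 to 80 mm (the top). Origin: centre of its underside, z up.
- teal_coaster: Fixed round coaster with a raised teal rim on a fixed steel tray (tray rim 11 mm over the bench). Outer diameter 84 mm, recess 66 mm; recess floor 4 mm and rim top 10 mm above the origin, which is the centre of its underside, 3 mm over the bench; z up. Coaster centres are 124 mm or more apart.
- blue_coaster: Fixed round coaster with a raised blue rim on a fixed steel tray (tray rim 11 mm over the bench). Outer diameter 84 mm, recess 66 mm; recess floor 4 mm and rim top 10 mm above the origin, which is the centre of its underside, 3 mm over the bench; z up. Coaster centres are 124 mm or more apart.
- yellow_coaster: Fixed round coaster with a raised yellow rim on a fixed steel tray (tray rim 11 mm over the bench). Outer diameter 84 mm, recess 66 mm; recess floor 4 mm and rim top 10 mm above the origin, which is the centre of its underside, 3 mm over the bench; z up. Coaster centres are 124 mm or more apart.
- red_coaster: Fixed round coaster with a raised red rim on a fixed steel tray (tray rim 11 mm over the bench). Outer diameter 84 mm, recess 66 mm; recess floor 4 mm and rim top 10 mm above the origin, which is the centre of its underside, 3 mm over the bench; z up. Coaster centres are 124 mm or more apart.
- carousel: Aluminium disc, 224 mm diameter; turns either way about its upright axis, stays where left (0.05 N m friction). Origin: on the axis at bench height, z up; x, y turn with it. Five bays (55 mm sockets, rims 5 mm) at 80 mm radius, one on its -x axis, floors 32 mm over the bench. On the axis a post bears a black bar knob: 52 mm along x, 14 mm thick along y, 106 to 128 mm over the bench.
- mark (a point): Pick-out point of the carousel, fixed, just behind the reader (grey block 24 mm high with a yellow tick, on the robot's side of the disc). It is where the middle of a bottle's underside comes when its bay faces the reader: 80 mm from the axis, 32 mm over the bench. Its x axis points to the carousel's axis, z up. At the start another bottle stands there or within 17 mm.

How it is judged:
On the way:
1. the carousel is turned so that the red-capped bottle, still in its bay, stands at the mark in front of the reader (within 13 mm) (horizontal distance between red_bottle and mark below 0.013 m and z of red_bottle in the frame of mark between -0.004 and 0.004 m and angle between red_bottle's own z axis and vertical below 0.1 rad and x of red_bottle in the frame of carousel above -0.05 m), for 0.2 s.
At the end, for the whole second after the job is handed in: Each of the four bottles stands upright (within 0.1 rad) in the recess of the coaster of its cap's colour, within 11 mm of its centre and down on its floor, released and at rest (horizontal distance between teal_bottle and teal_coaster below 0.011 m and z of teal_bottle in the frame of teal_coaster between 0.001 and 0.008 m and angle between each of teal_bottle, blue_bottle, yellow_bottle, red_bottle's own z axis and vertical below 0.1 rad and linear speed of each of teal_bottle, blue_bottle, yellow_bottle, red_bottle below 0.03 m/s and contact force between the fingers and teal_bottle below 0.05 N and horizontal distance between blue_bottle and blue_coaster below 0.011 m and z of blue_bottle in the frame of blue_coaster between 0.001 and 0.008 m and contact force between the fingers and blue_bottle below 0.05 N and horizontal distance between yellow_bottle and yellow_coaster below 0.011 m and z of yellow_bottle in the frame of yellow_coaster between 0.001 and 0.008 m and contact force between the fingers and yellow_bottle below 0.05 N and horizontal distance between red_bottle and red_coaster below 0.011 m and z of red_bottle in the frame of red_coaster between 0.001 and 0.008 m and contact force between the fingers and red_bottle below 0.05 N); the robot touches nothing.
It fails at once if one of the four bottles is tipped over (more than 0.7 rad) (angle between any of teal_bottle, blue_bottle, yellow_bottle, red_bottle's own z axis and vertical above 0.7 rad).
It fails at once if one of the four bottles is dropped (falls free of any contact, faster than 0.5 m/s, more than 30 mm above the bench) ((contact force between teal_bottle and anything else below 0.02 N and linear speed of teal_bottle above 0.5 m/s and height (world z) of teal_bottle above 0.03 m) or (contact force between blue_bottle and anything else below 0.02 N and linear speed of blue_bottle above 0.5 m/s and height (world z) of blue_bottle above 0.03 m) or (contact force between yellow_bottle and anything else below 0.02 N and linear speed of yellow_bottle above 0.5 m/s and height (world z) of yellow_bottle above 0.03 m) or (contact force between red_bottle and anything else below 0.02 N and linear speed of red_bottle above 0.5 m/s and height (world z) of red_bottle above 0.03 m)).
It also fails if it takes over 128 s, if anything falls off the work surface, if the arm or the gripper's body presses on something with over 40 N, if the wrist force passes 120 N, or if a joint passes its speed limit or range.

ROBOT

A 6-joint arm with a two-finger parallel gripper is mounted at the origin on the work surface. World frame = base frame: x ahead of the robot, y to its left, z up, the work surface at z = 0. Lengths are in m, angles in rad, forces in N, time in s.
With the tool pointing down it reaches from about 0.375 to 0.975 m from the base axis. Payload 3.8 kg.
Tool frame: the origin (TCP) lies on the centre line of the jaws, within the pads' length; the fingertips stand 14 mm ahead of it and the grasp point (between the pads) lies 5 mm behind it (bot.finger_overhang is the distance from the TCP to the fingertips, in m); y points along the fingers, x is the direction in which the jaws open and shut, and the axes are right-handed (so a half turn about y gives the same grasp; the last joint's range is limited). The gripper opens to 85 mm and grips with 20 to 120 N. Pads are 22 mm wide; open, the fingers measure 114 mm over their backs; the gripper's body (76 mm by 85 mm) begins 54 mm behind the grasp point. The pads swing forward as they close: fully open they stand 13 mm farther back than shut.
Start: joints at [1.288, 0.264, 1.604, -0, 1.274, -0.037], TCP at [0.164, 0.655, 0.245] pointing down, gripper open.
Joint ranges: [-2.63, 2.63], [-0.94, 2.18], [0.31, 2.57], [-1.31, 4.45], [0, 2.66], [-2.55, 2.55]. Speed limits (rad/s): [2.57, 2.57, 3.14, 3.14, 3.14, 3.14].

INTERFACE

Orientations are given as a rotation vector (axis times angle).
In Python, from workcell import readout, read_camera, bot, spotter gives the robot as it stands.
- The arm moves only by the tool jog_arm, never from a script. Its argument "increments" is a list of rows, each a list of 7 numbers: the shift along the tool's x, y, z in m, then the turn, a rotation vector about the tool's x, y, z in rad, then the opening, from 0 (shut) to 1 (fully open). A call has 1 to 10 rows; each row shifts and turns the pose as measured when the row begins, along the tool's axes as they then stand; what a row does not reach is not made up. A row lasts 1/8 s, in which the tool goes at most 62.5 mm and 10.7 degrees, less where a joint would pass 70% of its speed; a pose out of reach is approached as far as the arm can. A call with a gripper value outside its range is refused whole. The fingers move at their own pace and stop on an object; "force" is the grip in N (left out, the last holds). Time passes only in rows, so rows that do not move let the fingers close. It gives the time, the measured TCP pose, the force and the opening at its end, in the units of the state.
- readout.read_state(): the state, without advancing time (a new reading comes with each control period).
- read_camera(name): name is "scene" or "side" or "wrist"; returns a dict with "img" (420x560x3 uint8, blue, green, red), "range_z" (420x560 float32, m along the optical axis (not along the pixel's ray), 0 where there is no reading), "fx", "fy", "cx", "cy" (pixels), "world_from_camera" (4x4, takes a point from camera to world coordinates). Camera axes: x right, y down, z forward; pixel columns grow to the right and rows downward; lengths in m; the calibration is good to about 2 mm. A picture is of the moment at which its call begins.
- bot.finish_job(): hands the job in, once; it reports no verdict.
Trained networks look in a picture, given as the dict that the camera call returned (one of the last four; its "shot" number tells which), for a name from the list of things; names that differ only in an ending like _2 or _b are one class to them, and where a whole thing is asked for, a point or a joint stands for the part that bears it (a point fixed in the world has none). Each returns a list of dicts, best first, with "p" (0 to 1); they miss things now and then, are a little off and sometimes report something else, mostly with a low value. They report only what shows in the picture. A call takes as long as a camera call.
- spotter.masks_of(picture, thing): "mask" (420x560 bool, what is visible of it) and "location" ([column, row] in pixels, amid what is visible of it).
- spotter.spot_point(picture, thing): "location" ([column, row] in pixels: a listed point, or the origin of a listed thing).
The state is a dict: "time": time; "q": joint angles; "joint_vel": joint speeds; "joint_torque": joint torques, N m; "tool_pos": TCP position; "tcp_rot": TCP orientation; "wrist_force": force on the tool from outside, world axes, zero at the start; "torque": the same for the moment, N m; "width": opening from 0.0 (shut) to 1.0 (fully open).
Only numpy, scipy, OpenCV 4.12 (cv2) and the standard library are available. Lean on these libraries where they do the work, as an engineer would, in place of code of your own. Each camera call takes 0.05 s, during which the arm holds its last target. There are 200 camera calls.

## Working session

There is one attempt and no reset: what is moved stays moved. The work goes in short steps, Python scripts to look and compute and a tool call to move; the robot and the scene stay as the last step left them, time stands still between calls to the robot, and variables do not carry over. Pictures are saved under pics/ and viewed, about 12 in all and at most 16, crops included, and the job is handed in when it is done.

Besides the shell and the picture viewer there is one more tool, called as name(argument=value, ...), one argument or row to a line, values as JSON. jog_arm: Moves the arm, as the interface text tells. Its arguments: {"type":"object","properties":{"increments":{"type":"array"},"force":{"type":"number"}},"required":["increments"]}

```bash
mkdir -p pics; cat > h.py <<'E'
import numpy as np, cv2
from workcell import readout, read_camera, bot, spotter
from scipy.spatial.transform import Rotation as R
def proj(p,z):  # n/a
    pass
def world(c,u,v,d):
    P=np.array([(u-c['cx'])/c['fx']*d,(v-c['cy'])/c['fy']*d,d,1]); return (c['world_from_camera']@P)[:3]
def ray(c,u,v,z):
    T=c['world_from_camera'];d=T[:3,:3]@np.array([(u-c['cx'])/c['fx'],(v-c['cy'])/c['fy'],1]);o=T[:3,3]
    return o+d*(z-o[2])/d[2]
def cloud(c,m=None):
    v,u=np.nonzero((c['range_z']>0)&(m if m is not None else True)); d=c['range_z'][v,u]
    P=np.c_[(u-c['cx'])/c['fx']*d,(v-c['cy'])/c['fy']*d,d]; T=c['world_from_camera']
    return P@T[:3,:3].T+T[:3,3]
def circ(P):
    A=np.c_[2*P[:,:2],np.ones(len(P))]; s=np.linalg.lstsq(A,(P[:,:2]**2).sum(1),rcond=None)[0]
    return s[:2],np.sqrt(s[2]+s[0]**2+s[1]**2)
def tool(): 
    s=readout.read_state(); return np.array(s['tool_pos']),R.from_rotvec(s['tcp_rot']),s
def delta(target,yaw=None):
    p,r,s=tool(); return r.inv().apply(np.array(target)-p)
E
python3 - <<'E'
from h import *
s=readout.read_state(); print(s['time'],s['tool_pos'],R.from_rotvec(s['tcp_rot']).as_matrix().round(3).tolist(),s['width'])
im=[]
for n in ['scene','side']:
    c=read_camera(n); cv2.imwrite(f'pics/{n}0.png',c['img']); im.append(c['img']); print(n,c['world_from_camera'].round(3).tolist(),c['fx'])
    for t in ['teal_bottle','blue_bottle','yellow_bottle','red_bottle','teal_coaster','blue_coaster','yellow_coaster','red_coaster','carousel']:
        L=spotter.masks_of(c,t)
        for l in L[:2]:
            if l['p']<.3: continue
            P=cloud(c,l['mask']); top=np.percentile(P[:,2],98); Q=P[P[:,2]>top-.006]
            o=(Q[:,:2].max(0)+Q[:,:2].min(0))/2
            print(t,round(l['p'],2),np.round(l['location']),'top',top.round(3),'mid',o.round(3),'size',np.ptp(Q[:,:2],axis=0).round(3))
    for t in ['mark','red_bottle','carousel']:
        for l in spotter.spot_point(c,t)[:1]: print('pt',t,round(l['p'],2),l['location'],ray(c,*l['location'],0.0 if t=='carousel' else 0.032).round(3))
E
```

```text
0.0 [0.16405363 0.65405433 0.2439541 ] [[0.243, -0.001, -0.97], [0.97, -0.002, 0.243], [-0.002, -1.0, 0.0]] 1.0033962453141034
scene [[0.842, 0.423, -0.334, 0.991], [0.539, -0.67, 0.51, -0.628], [-0.008, -0.61, -0.793, 1.098], [0.0, 0.0, 0.0, 1.0]] 510.3425509649236
teal_bottle 0.9 [275. 217.] top 0.083 mid [0.565 0.044] size [0.034 0.035]
teal_bottle 0.39 [318. 164.] top 0.126 mid [0.539 0.287] size [0.05  0.025]
blue_bottle 0.73 [230. 211.] top 0.084 mid [0.454 0.006] size [0.038 0.039]
blue_bottle 0.55 [312. 232.] top 0.083 mid [0.663 0.063] size [0.033 0.037]
yellow_bottle 0.58 [309. 231.] top 0.083 mid [0.663 0.061] size [0.033 0.034]
red_bottle 0.87 [294. 167.] top 0.114 mid [0.53  0.207] size [0.037 0.037]
teal_coaster 0.7 [160. 312.] top 0.016 mid [ 0.476 -0.306] size [0.084 0.083]
blue_coaster 0.88 [204. 336.] top 0.016 mid [ 0.6   -0.299] size [0.082 0.082]
blue_coaster 0.37 [190. 275.] top 0.017 mid [ 0.468 -0.183] size [0.083 0.082]
yellow_coaster 0.96 [233. 294.] top 0.016 mid [ 0.591 -0.175] size [0.084 0.084]
red_coaster 0.77 [190. 274.] top 0.017 mid [ 0.468 -0.183] s
[... 688 characters left out ...]
]
yellow_bottle 0.85 [331. 211.] top 0.083 mid [0.663 0.061] size [0.036 0.038]
red_bottle 0.66 [270. 169.] top 0.115 mid [0.53  0.207] size [0.036 0.037]
teal_coaster 0.83 [269. 379.] top 0.016 mid [ 0.476 -0.308] size [0.082 0.083]
blue_coaster 0.67 [328. 368.] top 0.016 mid [ 0.599 -0.299] size [0.08  0.083]
yellow_coaster 0.76 [317. 309.] top 0.016 mid [ 0.592 -0.176] size [0.081 0.084]
red_coaster 0.67 [259. 322.] top 0.016 mid [ 0.468 -0.183] size [0.081 0.084]
carousel 0.8 [282. 161.] top 0.127 mid [0.539 0.285] size [0.051 0.021]
pt mark 0.72 [247.6, 165.3] [0.473 0.265 0.032]
pt red_bottle 0.69 [269.1, 178.9] [0.526 0.205 0.032]
pt carousel 0.71 [272.2, 166.5] [ 0.541  0.284 -0.   ]
```

View pics/scene0.png

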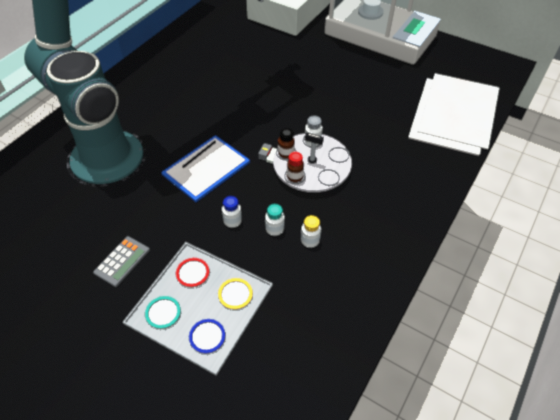

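View pics/side0.png

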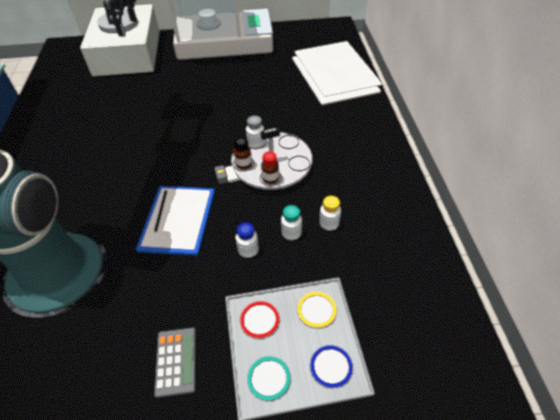

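The pictures agree with the networks on all bottles and coasters: in the scene view red is at (296,165), the reader at (265,151), and the black cap is next to the reader. Next I measure the carousel more closely.

```bash
python3 - <<'E'
from h import *
from scipy.optimize import least_squares
for n in ['scene','side']:
    c=read_camera(n); P=cloud(c); ax=np.array([.539,.286])
    P=P[np.hypot(*(P[:,:2]-ax).T)<.19]; r=np.hypot(*(P[:,:2]-ax).T)
    K=P[(P[:,2]>.117)&(P[:,2]<.14)&(r<.04)][:,:2]
    rect=cv2.minAreaRect(K.astype(np.float32)); w=np.linalg.svd(K-K.mean(0),full_matrices=False)[2][0]
    print(n,'knob',rect,'pca deg',np.degrees(np.arctan2(w[1],w[0])))
    C=P[(P[:,2]>.105)&(P[:,2]<.12)&(r>.055)][:,:2]
    lab=cv2.kmeans(C.astype(np.float32),3,None,(3,50,1e-4),10,2)[1].ravel()
    caps=np.array([(C[lab==k].max(0)+C[lab==k].min(0))/2 for k in range(3)]); print(caps.round(4).tolist(),[np.ptp(C[lab==k],axis=0).round(3).tolist() for k in range(3)])
    D=P[(abs(P[:,2]-.03)<.012)&(r>.09)&(r<.125)][:,:2]
    f=least_squares(lambda x:np.hypot(*(caps-x).T)-.08,ax); print('axis',f.x,'caps ang',np.degrees(np.arctan2(*(caps-f.x).T[::-1])))
    a=np.degrees(np.arctan2(P[:,1]-ax[1],P[:,0]-ax[0]))
    Q=P[(P[:,2]>.015)&(P[:,2]<.03)&(r>.118)&(r<.18)]
    print('reader',len(Q),np.median(Q,0),Q.min(0),Q.max(0)); rr=cv2.minAreaRect(Q[:,:2].astype(np.float32)); print(rr)
    d=np.array(rr[0])-f.x; print('reader ang',np.degrees(np.arctan2(d[1],d[0])))
    l=c['img'][120:200,200:360]; cv2.imwrite(f'pics/{n}1.png',cv2.resize(l,None,fx=4.5,fy=4.5,interpolation=2))
E
```

```text
scene knob ((0.5389205813407898, 0.28626909852027893), (0.051504988223314285, 0.020397037267684937), 8.658488273620605) pca deg 9.951020152837245
[[0.5013, 0.3563], [0.5293, 0.2067], [0.4597, 0.2734]] [[0.038, 0.039], [0.036, 0.039], [0.039, 0.039]]
axis [0.53888676 0.28592739] caps ang [ 118.11932256  -96.87654064 -170.99804501]
reader 127 [0.39763794 0.25791947 0.02352884] [0.3791557  0.23289379 0.01533936] [0.53475959 0.4039839  0.02972715]
((0.44810235500335693, 0.32941776514053345), (0.2229819893836975, 0.050569675862789154), 53.48895263671875)
reader ang 154.40319596752963
side knob ((0.5389477014541626, 0.285335898399353), (0.051984336227178574, 0.016673684120178223), 11.480992317199707) pca deg -170.0023073869357
[[0.5297, 0.2057], [0.5007, 0.3555], [0.4609, 0.2712]] [[0.037, 0.038], [0.037, 0.038], [0.035, 0.041]]
axis [0.53948922 0.28529753] caps ang [ -97.04122872  118.93940671 -169.81786603]
reader 144 [0.39777861 0.2544551  0.02381691] [0.38180011 0.23262955 0.01500895] [0.41951713 0.28288883 0.02886939]
((0.4014580547809601, 0.25904926657676697), (0.03773706033825874, 0.048908479511737823), 7.858565330505371)
reader ang -169.23308192548356
```

View pics/side1.png

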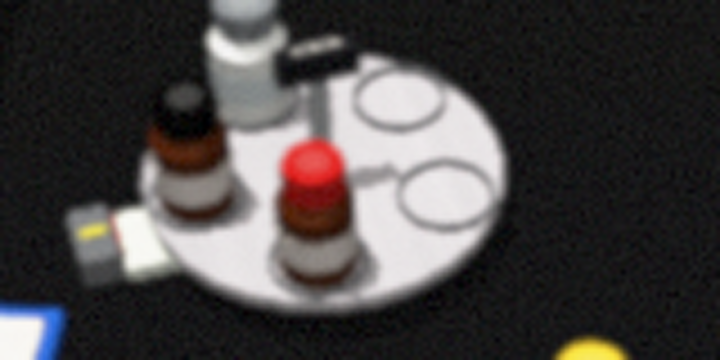

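```bash
cat >> h.py <<'E'
def plan(*wps,v=.05,w=9.):
    """wps: (x,y,z,yaw_deg of tool x,opening)"""
    p,r,s=tool(); X=r.as_matrix()[:,0]; yaw=np.degrees(np.arctan2(X[1],X[0])); rows=[]
    Y=r.as_matrix()[:,1]; print('t',round(s['time'],2),'pos',p.round(4),'yaw',round(yaw,1),'tilt',np.degrees(np.arccos(-Y[2])).round(2),'q',np.round(s['q'],2),'w',round(s['width'],3),'F',np.round(s['wrist_force'],1))
    first=True
    for x,y,z,ya,o in wps:
        ya=yaw if ya is None else ya
        d=np.array([x,y,z])-p; n=max(1,int(np.ceil(max(np.linalg.norm(d)/v,abs(ya-yaw)/w))))
        for k in range(n):
            a=np.radians(yaw+(ya-yaw)*k/n); sh=d/n; t=R.from_matrix(np.array([[np.cos(a),0,-np.sin(a)],[np.sin(a),0,np.cos(a)],[0,-1,0]])).inv().apply(sh)
            rv=[0,-np.radians(ya-yaw)/n,0]
            rows.append([float(q) for q in [*t.round(4),*np.round(rv,3),o]])
        p=np.array([x,y,z]); yaw=ya
    print(len(rows)); print(rows)
E
python3 - <<'E'
from h import *
c=read_camera('side')
hsv=cv2.cvtColor(c['img'],cv2.COLOR_BGR2HSV); m=cv2.inRange(hsv,(20,70,70),(38,255,255)); m[:155]=0;m[185:]=0;m[:,:208]=0;m[:,235:]=0
v,u=np.nonzero(m); t=ray(c,u.mean(),v.mean(),.024); d=t[:2]-[.539,.2857]; print(len(u),u.mean(),v.mean(),t,np.degrees(np.arctan2(d[1],d[0])),np.hypot(*d))
T=np.array([ray(c,a,b,.024)[:2] for a,b in zip(u,v)]); w=np.linalg.svd(T-T.mean(0))[2][0]; print('tick dir',np.degrees(np.arctan2(w[1],w[0])),np.ptp(T,axis=0))
plan((.539,.2855,.2,100,.7),(.539,.2855,.16,100,.7))
E
```

```text
19 220.0 171.0 [0.39563502 0.26058597 0.024     ] -170.06399827917915 0.14554803970106803
tick dir 0.4203483347435596 [0.01655462 0.00930339]
t 1.45 pos [0.1643 0.6547 0.2453] yaw 75.9 tilt 0.0 q [ 1.29  0.26  1.6   0.    1.27 -0.04] w 1.001 F [ 0.6  0.4 -0.2]
12
[[-0.0243, 0.0041, -0.0412, 0.0, -0.038, 0.0, 0.7], [-0.0258, 0.0041, -0.0403, 0.0, -0.038, 0.0, 0.7], [-0.0273, 0.0041, -0.0392, 0.0, -0.038, 0.0, 0.7], [-0.0288, 0.0041, -0.0382, 0.0, -0.038, 0.0, 0.7], [-0.0303, 0.0041, -0.037, 0.0, -0.038, 0.0, 0.7], [-0.0316, 0.0041, -0.0359, 0.0, -0.038, 0.0, 0.7], [-0.033, 0.0041, -0.0346, 0.0, -0.038, 0.0, 0.7], [-0.0343, 0.0041, -0.0333, 0.0, -0.038, 0.0, 0.7], [-0.0355, 0.0041, -0.032, 0.0, -0.038, 0.0, 0.7], [-0.0367, 0.0041, -0.0306, 0.0, -0.038, 0.0, 0.7], [-0.0379, 0.0041, -0.0292, 0.0, -0.038, 0.0, 0.7], [0.0, 0.04, 0.0, 0.0, -0.0, 0.0, 0.7]]
```

jog_arm(
  increments=[
    [-0.024,0.004,-0.041,0,-0.038,0,0.7],
    [-0.026,0.004,-0.04,0,-0.038,0,0.7],
    [-0.027,0.004,-0.039,0,-0.038,0,0.7],
    [-0.029,0.004,-0.038,0,-0.038,0,0.7],
    [-0.03,0.004,-0.037,0,-0.038,0,0.7],
    [-0.032,0.004,-0.036,0,-0.038,0,0.7],
    [-0.033,0.004,-0.035,0,-0.038,0,0.7],
    [-0.034,0.004,-0.033,0,-0.038,0,0.7],
    [-0.035,0.004,-0.032,0,-0.038,0,0.7],
    [-0.037,0.004,-0.031,0,-0.038,0,0.7],
  ],
  force=40,
)

```text
time: 2.7
tool_pos: [0.5153, 0.3162, 0.2058]
tcp_rot: [-1.132, -1.328, 1.316]
wrist_force: [0.0, 0.6, -0.1]
width: 0.698
```

```bash
python3 - <<'E'
from h import *
plan((.539,.2855,.17,100,.6),(.539,.2855,.126,100,.6),v=.03)
E
```

```text
t 2.7 pos [0.5153 0.3162 0.2058] yaw 98.8 tilt 0.4 q [ 0.51  0.16  1.81  0.    1.17 -1.22] w 0.698 F [ 0.   0.6 -0.1]
4
[[-0.017, 0.0179, -0.0094, 0.0, -0.01, 0.0, 0.6], [-0.0171, 0.0179, -0.0092, 0.0, -0.01, 0.0, 0.6], [0.0, 0.022, 0.0, 0.0, -0.0, 0.0, 0.6], [0.0, 0.022, 0.0, 0.0, -0.0, 0.0, 0.6]]
```

jog_arm(
  increments=[
    [-0.017,0.018,-0.0095,0,-0.01,0,0.6],
    [-0.017,0.018,-0.0095,0,-0.01,0,0.6],
    [0,0,0,0,0,0,0.6],
    [0,0.022,0,0,0,0,0.6],
    [0,0.022,0,0,0,0,0.6],
    [0,0,0,0,0,0,0.6],
  ],
  force=25,
)

```text
time: 3.45
tool_pos: [0.5439, 0.2845, 0.1274]
tcp_rot: [-1.125, -1.343, 1.322]
wrist_force: [-0.5, -0.1, -0.4]
width: 0.6
```

```bash
python3 - <<'E'
from h import *
c=read_camera('wrist'); cv2.imwrite('pics/w0.png',c['img'])
plan((.539,.2855,.124,100,.4))
E
```

```text
t 3.5 pos [0.5449 0.285  0.1288] yaw 99.7 tilt 0.82 q [ 0.44  0.24  1.86  0.01  1.03 -1.3 ] w 0.599 F [0.6 0.1 0.4]
1
[[0.0015, 0.0048, 0.0057, 0.0, -0.006, 0.0, 0.4]]
```

View pics/w0.png

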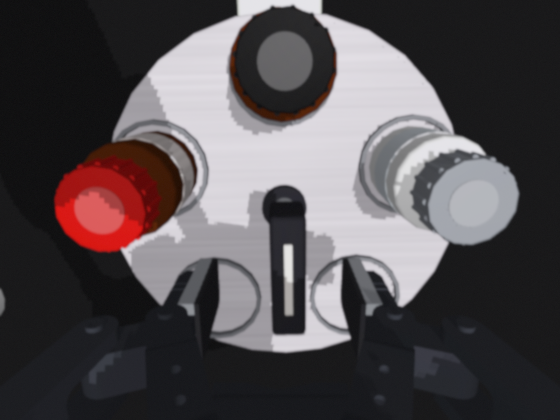

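The knob (288,270) is centred between the fingers, with red at (100,205), grey at (470,200), and black at the reader's plate at the top. Next I close on the knob.

jog_arm(
  increments=[
    [0.001,0.004,0.005,0,0,0,0.3],
    [0,0,0,0,0,0,0.1],
    [0,0,0,0,0,0,0.05],
    [0,0,0,0,0,0,0.05],
    [0,0,0,0,0,0,0.05],
  ],
  force=25,
)

```text
time: 4.12
tool_pos: [0.5403, 0.287, 0.1274]
tcp_rot: [-1.127, -1.35, 1.318]
wrist_force: [-0.2, 0.4, -2.2]
width: 0.153
```

```bash
python3 - <<'E'
from h import *
plan((.539,.2855,.124,28,.05))
E
```

```text
t 4.12 pos [0.5403 0.287  0.1274] yaw 99.8 tilt 1.07 q [ 0.45  0.23  1.87  0.01  1.02 -1.3 ] w 0.153 F [-0.2  0.4 -2.2]
8
[[-0.0002, 0.0004, 0.0002, 0.0, 0.157, 0.0, 0.05], [-0.0002, 0.0004, 0.0002, 0.0, 0.157, 0.0, 0.05], [-0.0002, 0.0004, 0.0001, 0.0, 0.157, 0.0, 0.05], [-0.0002, 0.0004, 0.0001, 0.0, 0.157, 0.0, 0.05], [-0.0002, 0.0004, 0.0001, 0.0, 0.157, 0.0, 0.05], [-0.0002, 0.0004, 0.0, 0.0, 0.157, 0.0, 0.05], [-0.0002, 0.0004, -0.0, 0.0, 0.157, 0.0, 0.05], [-0.0002, 0.0004, -0.0001, 0.0, 0.157, 0.0, 0.05]]
```

jog_arm(
  increments=[
    [0,0,0,0,0.08,0,0.05],
    [0,0,0,0,0.14,0,0.05],
    [0,0,0,0,0.14,0,0.05],
    [0,0,0,0,0.14,0,0.05],
    [0,0,0,0,0.14,0,0.05],
    [0,0,0,0,0.14,0,0.05],
    [0,0,0,0,0.14,0,0.05],
    [0,0,0,0,0.14,0,0.05],
    [0,0,0,0,0.08,0,0.05],
    [0,0,0,0,0,0,0.05],
  ],
)

```text
time: 5.38
tool_pos: [0.5393, 0.2847, 0.1274]
tcp_rot: [-1.521, -0.451, 0.433]
wrist_force: [0.9, 0.9, -1.2]
width: 0.156
```

```bash
cat > red.py <<'E'
from h import *
ax=np.array([.5392,.2856])
for n in ['scene','side']:
    c=read_camera(n); L=spotter.masks_of(c,'red_bottle')
    for l in L[:1]:
        P=cloud(c,l['mask']); P=P[(P[:,2]>.106)&(P[:,2]<.122)]; o=(P[:,:2].max(0)+P[:,:2].min(0))/2; d=o-ax
        print(n,l['p'],np.round(l['location']),o,np.ptp(P[:,:2],axis=0),np.degrees(np.arctan2(d[1],d[0])),np.hypot(*d))
    cv2.imwrite(f'pics/{n}2.png',cv2.resize(c['img'][120:200,200:360],None,fx=4.5,fy=4.5,interpolation=2))
plan((.539,.2855,.124,28,.05))
E
python3 red.py
```

```text
scene 0.81 [284. 144.] [0.46108292 0.26519111] [0.03929504 0.03726007] -165.3581674866892 0.0807390972522009
side 0.58 [242. 154.] [0.46189615 0.26830338] [0.03687012 0.04104532] -167.38788359582048 0.07921526968529385
t 5.58 pos [0.5393 0.2847 0.1274] yaw 32.4 tilt 0.71 q [ 0.44  0.23  1.87  0.    1.03 -0.12] w 0.154 F [ 0.4  1.5 -2.8]
1
[[0.0002, 0.0034, 0.0008, 0.0, 0.076, 0.0, 0.05]]
```

jog_arm(
  increments=[
    [0,0,0,0,0.05,0,0.05],
    [0,0,0,0,0.035,0,0.05],
    [0,0,0,0,0,0,0.05],
    [0,0,0,0,0,0,0.05],
  ],
)

```text
time: 6.08
tool_pos: [0.5391, 0.2846, 0.1274]
tcp_rot: [-1.533, -0.385, 0.367]
wrist_force: [-1.2, 1.7, -2.5]
width: 0.156
```

```bash
python3 red.py
```

```text
scene 0.9 [286. 146.] [0.45977743 0.272544  ] [0.0366649  0.03991406] -170.66483933350963 0.08048853301515266
side 0.61 [243. 152.] [0.45967826 0.27258213] [0.03715942 0.03721665] -170.70303040819988 0.08058021879616992
t 6.28 pos [0.5391 0.2846 0.1274] yaw 27.5 tilt 0.68 q [ 0.44  0.23  1.87  0.    1.03 -0.04] w 0.159 F [-0.4  1.8 -1.7]
1
[[0.0003, 0.0034, 0.0008, 0.0, -0.009, 0.0, 0.05]]
```

View pics/scene2.png

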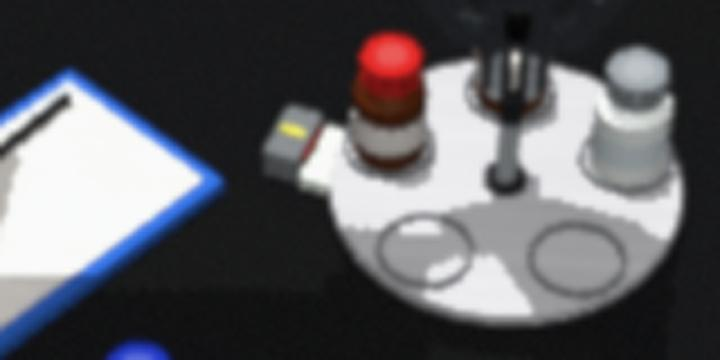

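```bash
python3 - <<'E'
from h import *
c=read_camera('scene'); t=ray(c,264.9,148.9,.024); d=t[:2]-[.5392,.2856]; print('tick',t,np.degrees(np.arctan2(d[1],d[0])))
plan((.539,.2855,.17,27,.6),(.4598,.2725,.18,10,.75),(.4598,.2725,.135,10,.75))
E
```

```text
tick [0.39552351 0.26024667 0.024     ] -169.99254095610056
t 6.33 pos [0.5391 0.2846 0.1274] yaw 27.5 tilt 0.68 q [ 0.44  0.23  1.87  0.    1.03 -0.04] w 0.152 F [ 0.3  1.6 -1.5]
4
[[0.0003, -0.0426, 0.0008, 0.0, 0.008, 0.0, 0.6], [-0.0382, -0.005, 0.0122, 0.0, 0.148, 0.0, 0.75], [-0.0396, -0.005, 0.0064, 0.0, 0.148, 0.0, 0.75], [0.0, 0.045, 0.0, 0.0, -0.0, 0.0, 0.75]]
```

jog_arm(
  increments=[
    [0,0,0,0,0,0,0.4],
    [0,0,0,0,0,0,0.5],
    [0,0,0,0,0,0,0.5],
    [0,-0.026,0,0,0,0,0.6],
    [0,-0.026,0,0,0,0,0.75],
    [-0.038,-0.005,0.012,0,0.148,0,0.75],
    [-0.04,-0.005,0.006,0,0.148,0,0.75],
    [0,0,0,0,0,0,0.75],
  ],
)

```text
time: 7.32
tool_pos: [0.4598, 0.2697, 0.1923]
tcp_rot: [-1.559, -0.148, 0.125]
wrist_force: [0.6, 0.1, 0.2]
width: 0.75
```

```bash
python3 red.py >r.txt; cat r.txt | head -2; python3 - <<'E'
from h import *
plan((.4598,.2725,.135,10,.75),(.4598,.2725,.066,10,.75),v=.035)
E
```

```text
scene 0.93 [285. 142.] [0.4597421 0.2715566] [0.03767119 0.03904843] -169.97704172412145 0.08068936925593984
side 0.63 [243. 156.] [0.46044008 0.27269154] [0.03412746 0.03749216] -170.69218451565823 0.07981073941078412
t 7.53 pos [0.4626 0.2703 0.192 ] yaw 10.0 tilt 0.98 q [0.48 0.03 1.97 0.   1.12 0.31] w 0.754 F [ 1.1 -0.7 -0.6]
4
[[-0.0012, 0.0285, 0.0013, 0.0, -0.0, 0.0, 0.75], [-0.0012, 0.0285, 0.0013, 0.0, -0.0, 0.0, 0.75], [0.0, 0.0345, 0.0, 0.0, -0.0, 0.0, 0.75], [0.0, 0.0345, 0.0, 0.0, -0.0, 0.0, 0.75]]
```

jog_arm(
  increments=[
    [-0.0015,0.0285,0.0015,0,0,0,0.75],
    [-0.0015,0.0285,0.0015,0,0,0,0.75],
    [0,0,0,0,0,0,0.75],
  ],
)

```text
time: 7.9
tool_pos: [0.4636, 0.274, 0.1341]
tcp_rot: [-1.559, -0.151, 0.123]
wrist_force: [-0.0, 0.3, -0.2]
width: 0.749
```

```bash
python3 - <<'E'
from h import *
plan((.460,.2723,.066,10,.75),v=.03)
E
```

```text
t 7.9 pos [0.4636 0.274  0.1341] yaw 10.0 tilt 1.11 q [0.49 0.09 2.02 0.   1.01 0.31] w 0.749 F [-0.   0.3 -0.2]
3
[[-0.0013, 0.0227, -0.0004, 0.0, 0.0, 0.0, 0.75], [-0.0013, 0.0227, -0.0004, 0.0, 0.0, 0.0, 0.75], [-0.0013, 0.0227, -0.0004, 0.0, 0.0, 0.0, 0.75]]
```

jog_arm(
  increments=[
    [-0.0025,0.023,-0.001,0,0,0,0.75],
    [-0.002,0.023,-0.001,0,0,0,0.75],
    [-0.001,0.021,0,0,0,0,0.75],
    [0,0,0,0,0,0,0.75],
    [0,0,0,0,0,0,0.6],
    [0,0,0,0,0,0,0.5],
    [0,0,0,0,0,0,0.45],
    [0,0,0,0,0,0,0.45],
    [0,0,0,0,0,0,0.45],
  ],
  force=30,
)

```text
time: 9.02
tool_pos: [0.4632, 0.2732, 0.0726]
tcp_rot: [-1.558, -0.15, 0.125]
wrist_force: [-1.7, -1.1, -3.3]
width: 0.55
```

```bash
python3 - <<'E'
from h import *
p,r,s=tool(); print(r.as_matrix().round(3))
plan((.460,.2723,.2,10,.45),(.468,-.183,.2,10,.45))
E
```

```text
[[ 0.985  0.015 -0.174]
 [ 0.174  0.01   0.985]
 [ 0.017 -1.     0.007]]
t 9.03 pos [0.4632 0.2732 0.0726] yaw 10.0 tilt 1.04 q [0.49 0.17 2.07 0.   0.89 0.31] w 0.55 F [-1.7 -1.1 -3.3]
13
[[-0.0011, -0.0425, -0.0001, 0.0, 0.0, 0.0, 0.45], [-0.0011, -0.0425, -0.0001, 0.0, 0.0, 0.0, 0.45], [-0.0011, -0.0425, -0.0001, 0.0, 0.0, 0.0, 0.45], [-0.0071, 0.0, -0.045, 0.0, -0.0, 0.0, 0.45], [-0.0071, 0.0, -0.045, 0.0, -0.0, 0.0, 0.45], [-0.0071, 0.0, -0.045, 0.0, -0.0, 0.0, 0.45], [-0.0071, 0.0, -0.045, 0.0, -0.0, 0.0, 0.45], [-0.0071, 0.0, -0.045, 0.0, -0.0, 0.0, 0.45], [-0.0071, 0.0, -0.045, 0.0, -0.0, 0.0, 0.45], [-0.0071, 0.0, -0.045, 0.0, -0.0, 0.0, 0.45], [-0.0071, 0.0, -0.045, 0.0, -0.0, 0.0, 0.45], [-0.0071, 0.0, -0.045, 0.0, -0.0, 0.0, 0.45], [-0.0071, 0.0, -0.045, 0.0, -0.0, 0.0, 0.45]]
```

jog_arm(
  increments=[
    [0,0,0,0,0,0,0.4],
    [0,-0.015,0,0,0,0,0.4],
    [0,-0.03,0,0,0,0,0.4],
    [0,-0.042,0,0,0,0,0.4],
    [0,-0.04,0,0,0,0,0.4],
    [-0.004,0,-0.025,0,0,0.015,0.4],
    [-0.007,0,-0.045,0,0,0,0.4],
    [-0.007,0,-0.045,0,0,0,0.4],
    [-0.007,0,-0.045,0,0,0,0.4],
    [-0.007,0,-0.045,0,0,0,0.4],
  ],
  force=45,
)

```text
time: 10.28
tool_pos: [0.4794, 0.0649, 0.2201]
tcp_rot: [-1.551, -0.175, 0.11]
wrist_force: [0.2, 0.3, -0.6]
width: 0.543
```

```bash
python3 - <<'E'
from h import *
plan((.468,-.183,.19,10,.4))
E
```

```text
t 10.28 pos [0.4794 0.0649 0.2201] yaw 10.4 tilt 2.5 q [ 0.07 -0.11  2.06  0.02  1.16 -0.12] w 0.543 F [ 0.2  0.3 -0.6]
5
[[-0.0112, 0.006, -0.0484, 0.0, 0.001, 0.0, 0.4], [-0.0111, 0.006, -0.0484, 0.0, 0.001, 0.0, 0.4], [-0.0111, 0.006, -0.0484, 0.0, 0.001, 0.0, 0.4], [-0.011, 0.006, -0.0484, 0.0, 0.001, 0.0, 0.4], [-0.0109, 0.006, -0.0484, 0.0, 0.001, 0.0, 0.4]]
```

```bash
cat >> h.py <<'E'
def Ry(a):
    a=np.radians(a); return R.from_matrix(np.array([[np.cos(a),0,-np.sin(a)],[np.sin(a),0,np.cos(a)],[0,-1,0]]))
def plan(*wps,v=.05,w=9.):
    p,r,s=tool(); X,Y=r.as_matrix()[:,0],r.as_matrix()[:,1]; yaw=np.degrees(np.arctan2(X[1],X[0])); rows=[]
    print('t',round(s['time'],2),'pos',p.round(4),'yaw',round(yaw,1),'tilt',np.degrees(np.arccos(-Y[2])).round(2),'q',np.round(s['q'],2),'w',round(s['width'],3),'F',np.round(s['wrist_force'],1))
    for x,y,z,ya,o in wps:
        rt=Ry(yaw if ya is None else ya); d=np.array([x,y,z])-p; rv=(r.inv()*rt).as_rotvec()
        n=max(1,int(np.ceil(max(np.linalg.norm(d)/v,np.degrees(np.linalg.norm(rv))/w))))
        for k in range(n):
            rows.append([float(q) for q in [*r.inv().apply(d/n).round(4),*(rv/n).round(3),o]]); r=r*R.from_rotvec(rv/n)
        p=np.array([x,y,z]); r=rt
        if ya is not None: yaw=ya
    print(len(rows)); print(rows)
E
python3 - <<'E'
from h import *
plan((.468,-.183,.19,10,.4))
E
```

```text
t 10.28 pos [0.4794 0.0649 0.2201] yaw 10.4 tilt 2.5 q [ 0.07 -0.11  2.06  0.02  1.16 -0.12] w 0.543 F [ 0.2  0.3 -0.6]
5
[[-0.0114, 0.005, -0.0484, -0.002, 0.002, 0.008, 0.4], [-0.0113, 0.0052, -0.0484, -0.002, 0.002, 0.008, 0.4], [-0.0112, 0.0054, -0.0484, -0.002, 0.002, 0.008, 0.4], [-0.0111, 0.0056, -0.0484, -0.002, 0.002, 0.008, 0.4], [-0.011, 0.0058, -0.0484, -0.002, 0.002, 0.008, 0.4]]
```

jog_arm(
  increments=[
    [-0.0114,0.005,-0.0484,-0.002,0.002,0.008,0.4],
    [-0.0113,0.005,-0.0484,-0.002,0.002,0.008,0.4],
    [-0.011,0.005,-0.0484,-0.002,0.002,0.008,0.4],
    [-0.011,0.006,-0.0484,-0.002,0.002,0.008,0.4],
    [-0.011,0.006,-0.0484,-0.002,0.002,0.008,0.4],
    [0,0,0,0,0,0,0.4],
  ],
)

```text
time: 11.02
tool_pos: [0.4762, -0.1973, 0.2044]
tcp_rot: [-1.579, -0.156, 0.108]
wrist_force: [0.4, 0.3, -1.3]
width: 0.544
```

```bash
python3 - <<'E'
from h import *
c=read_camera('wrist'); cv2.imwrite('pics/w1.png',c['img'])
plan((.468,-.183,.08,10,.4),v=.04)
E
```

```text
t 11.07 pos [ 0.4765 -0.196   0.2047] yaw 9.7 tilt 1.89 q [-0.44 -0.03  2.01  0.01  1.13 -0.61] w 0.545 F [ 0.6  0.5 -0.7]
4
[[-0.0025, 0.0311, 0.004, 0.003, -0.001, 0.007, 0.4], [-0.0022, 0.0311, 0.0039, 0.003, -0.001, 0.007, 0.4], [-0.002, 0.0311, 0.0038, 0.003, -0.001, 0.007, 0.4], [-0.0018, 0.0312, 0.0037, 0.003, -0.001, 0.007, 0.4]]
```

View pics/w1.png

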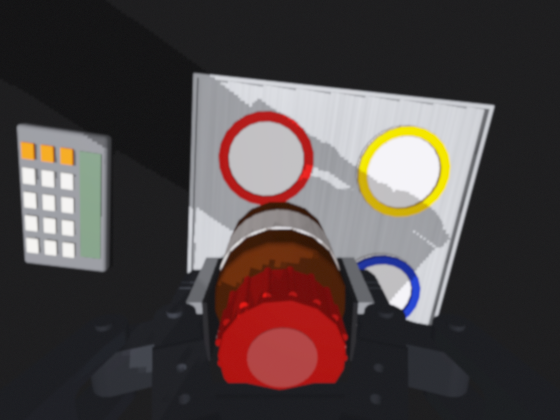

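The red bottle is held upright at (282,330), and the red coaster is ahead of it at (266,157). I lower towards the coaster.

jog_arm(
  increments=[
    [-0.004,0.031,0.006,0.003,-0.001,0.007,0.4],
    [-0.003,0.031,0.004,0.003,-0.001,0.007,0.4],
    [-0.003,0.031,0.003,0.003,-0.001,0.007,0.4],
    [0,0.025,0,0,0,0.007,0.4],
    [0,0,0,0,0,0,0.4],
  ],
)

```text
time: 11.7
tool_pos: [0.4736, -0.183, 0.0915]
tcp_rot: [-1.577, -0.151, 0.126]
wrist_force: [-1.2, 0.1, -1.5]
width: 0.537
```

```bash
python3 - <<'E'
from h import *
plan((.468,-.183,.06,10,.4),(.468,-.183,.048,10,.4),v=.04)
E
```

```text
t 11.7 pos [ 0.4736 -0.183   0.0915] yaw 10.1 tilt 1.12 q [-0.42  0.09  2.12 -0.    0.92 -0.59] w 0.537 F [-1.2  0.1 -1.5]
2
[[-0.006, 0.0314, 0.0014, 0.012, 0.002, 0.015, 0.4], [0.0, 0.012, 0.0, 0.0, 0.0, 0.0, 0.4]]
```

jog_arm(
  increments=[
    [-0.005,0.018,0.001,0.008,0,0.01,0.4],
    [-0.004,0.015,0,0.005,0,0.008,0.4],
    [0,0,0,0,0,0,0.4],
  ],
)

```text
time: 12.08
tool_pos: [0.4671, -0.1838, 0.0597]
tcp_rot: [-1.568, -0.141, 0.139]
wrist_force: [0.6, -0.8, -0.5]
width: 0.543
```

```bash
python3 - <<'E'
from h import *
plan((.468,-.183,.048,10,.4),v=.04)
E
```

```text
t 12.07 pos [ 0.4671 -0.1838  0.0597] yaw 10.2 tilt 0.11 q [-0.42  0.13  2.14 -0.    0.87 -0.6 ] w 0.543 F [ 0.6 -0.8 -0.5]
1
[[0.001, 0.0117, 0.0007, 0.001, 0.003, 0.001, 0.4]]
```

Red is aligned. I descend in small steps, watching the force.

jog_arm(
  increments=[
    [0,0.006,0,0,0,0,0.4],
    [0,0.005,0,0,0,0,0.4],
    [0,0.004,0,0,0,0,0.4],
    [0,0,0,0,0,0,0.4],
  ],
)

```text
time: 12.58
tool_pos: [0.469, -0.1853, 0.0468]
tcp_rot: [-1.57, -0.143, 0.136]
wrist_force: [-0.3, -0.3, -1.7]
width: 0.549
```

jog_arm(
  increments=[
    [0,0.003,0,0,0,0,0.4],
    [0,0,0,0,0,0,0.4],
  ],
)

```text
time: 12.82
tool_pos: [0.4699, -0.1862, 0.0471]
tcp_rot: [-1.571, -0.143, 0.136]
wrist_force: [-0.0, 0.1, -1.2]
width: 0.546
```

```bash
cat > chk.py <<'E'
from h import *
import sys
for n in ['side','scene']:
    c=read_camera(n)
    for t in sys.argv[1:]:
        L=spotter.masks_of(c,t)
        for l in L[:1]:
            P=cloud(c,l['mask']); top=np.percentile(P[:,2],95); P=P[P[:,2]>top-.008]; o=(P[:,:2].max(0)+P[:,:2].min(0))/2
            print(n,t,round(l['p'],2),np.round(l['location']),o.round(4),'top',top.round(4),np.ptp(P[:,:2],axis=0).round(3))
plan((.1,.1,.1,None,.4),v=1)
cv2.imwrite('pics/last.png',c['img'])
E
python3 chk.py red_bottle
```

```text
side red_bottle 0.58 [260. 315.] [ 0.469 -0.195] top 0.0894 [0.038 0.022]
scene red_bottle 0.58 [188. 270.] [ 0.4736 -0.1939] top 0.0885 [0.037 0.016]
t 13.03 pos [ 0.4698 -0.1862  0.0465] yaw 10.2 tilt 0.37 q [-0.43  0.16  2.14 -0.    0.84 -0.6 ] w 0.542 F [ 0.  -0.7  3.7]
1
[[-0.3131, -0.0565, 0.3469, 0.005, -0.0, 0.004, 0.4]]
```

jog_arm(
  increments=[
    [0,0,0,0,0,0,0.6],
    [0,0,0,0,0,0,0.7],
    [0,0,0,0,0,0,0.8],
    [0,-0.02,0,0,0,0,0.8],
    [0,-0.04,0,0,0,0,0.8],
    [0,-0.05,0,0,0,0,0.8],
    [0,-0.04,0,0,0,0,0.8],
  ],
)

```text
time: 13.9
tool_pos: [0.4649, -0.1835, 0.1939]
tcp_rot: [-1.564, -0.134, 0.146]
wrist_force: [0.4, 0.5, -0.6]
width: 0.801
```

```bash
python3 - <<'E'
from h import *
plan((.4545,.0065,.19,10,.75),(.4545,.0065,.11,10,.75),v=.045)
E
```

```text
t 13.9 pos [ 0.4649 -0.1835  0.1939] yaw 10.2 tilt 0.46 q [-0.42 -0.02  2.02 -0.    1.15 -0.6 ] w 0.801 F [ 0.4  0.5 -0.6]
7
[[0.0047, 0.0009, 0.0378, -0.001, 0.001, -0.001, 0.75], [0.0047, 0.0008, 0.0378, -0.001, 0.001, -0.001, 0.75], [0.0046, 0.0008, 0.0378, -0.001, 0.001, -0.001, 0.75], [0.0046, 0.0008, 0.0378, -0.001, 0.001, -0.001, 0.75], [0.0046, 0.0008, 0.0378, -0.001, 0.001, -0.001, 0.75], [0.0, 0.04, 0.0, 0.0, 0.0, 0.0, 0.75], [0.0, 0.04, 0.0, 0.0, 0.0, 0.0, 0.75]]
```

jog_arm(
  increments=[
    [0.005,0.001,0.038,0,0,0,0.75],
    [0.005,0.001,0.038,0,0,0,0.75],
    [0.005,0.001,0.038,0,0,0,0.75],
    [0.005,0.001,0.038,0,0,0,0.75],
    [0.004,0.001,0.035,0,0,0,0.75],
    [0,0,0,0,0,0,0.75],
    [0,0.04,0,0,0,0,0.75],
    [0,0.035,0,0,0,0,0.75],
    [0,0,0,0,0,0,0.75],
  ],
)

```text
time: 15.02
tool_pos: [0.4599, 0.0068, 0.1184]
tcp_rot: [-1.57, -0.143, 0.135]
wrist_force: [-0.6, -0.4, 0.0]
width: 0.748
```

```bash
python3 - <<'E'
from h import *
plan((.4545,.0065,.039,10,.75),v=.028)
E
python3 chk.py red_bottle blue_bottle | head -4
```

```text
t 15.03 pos [0.4599 0.0068 0.1184] yaw 10.1 tilt 0.38 q [-0.04 -0.03  2.18 -0.    0.98 -0.21] w 0.748 F [-0.6 -0.4  0. ]
3
[[-0.0019, 0.0265, 0.0003, 0.001, 0.001, 0.002, 0.75], [-0.0019, 0.0265, 0.0003, 0.001, 0.001, 0.002, 0.75], [-0.0018, 0.0265, 0.0003, 0.001, 0.001, 0.002, 0.75]]
side red_bottle 0.77 [258. 314.] [ 0.4694 -0.1846] top 0.089 [0.038 0.038]
side blue_bottle 0.85 [245. 238.] [0.4546 0.0055] top 0.0818 [0.037 0.035]
scene red_bottle 0.88 [188. 265.] [ 0.4699 -0.185 ] top 0.0888 [0.037 0.036]
scene blue_bottle 0.66 [233. 211.] [0.4527 0.0067] top 0.0817 [0.039 0.038]
```

jog_arm(
  increments=[
    [-0.0035,0.027,0,0,0,0.002,0.75],
    [-0.003,0.027,0,0,0,0.002,0.75],
    [-0.002,0.024,0,0,0,0.002,0.75],
    [0,0.004,0,0,0,0,0.6],
    [0,0,0,0,0,0,0.5],
    [0,0,0,0,0,0,0.4],
    [0,0,0,0,0,0,0.4],
    [0,0,0,0,0,0,0.4],
  ],
  force=40,
)

```text
time: 16.32
tool_pos: [0.4653, 0.0047, 0.0484]
tcp_rot: [-1.574, -0.161, 0.118]
wrist_force: [0.0, 0.4, -0.4]
width: 0.541
```

```bash
python3 - <<'E'
from h import *
plan((.4545,.0065,.15,10,.4),(.5995,-.299,.18,10,.4),(.5995,-.299,.1,10,.4))
E
```

```text
t 16.32 pos [0.4653 0.0047 0.0484] yaw 10.2 tilt 1.61 q [-0.04  0.07  2.23 -0.01  0.81 -0.21] w 0.541 F [ 0.   0.4 -0.4]
12
[[-0.0026, -0.034, 0.0009, 0.003, 0.001, 0.009, 0.4], [-0.0029, -0.0339, 0.001, 0.003, 0.001, 0.009, 0.4], [-0.0031, -0.0339, 0.0011, 0.003, 0.001, 0.009, 0.4], [0.0128, -0.0043, -0.0466, 0.0, 0.0, 0.0, 0.4], [0.0128, -0.0043, -0.0466, 0.0, 0.0, 0.0, 0.4], [0.0128, -0.0043, -0.0466, 0.0, 0.0, 0.0, 0.4], [0.0128, -0.0043, -0.0466, 0.0, 0.0, 0.0, 0.4], [0.0128, -0.0043, -0.0466, 0.0, 0.0, 0.0, 0.4], [0.0128, -0.0043, -0.0466, 0.0, 0.0, 0.0, 0.4], [0.0128, -0.0043, -0.0466, 0.0, 0.0, 0.0, 0.4], [0.0, 0.04, 0.0, 0.0, 0.0, 0.0, 0.4], [0.0, 0.04, 0.0, 0.0, 0.0, 0.0, 0.4]]
```

jog_arm(
  increments=[
    [0,-0.01,0,0,0,0,0.4],
    [0,-0.025,0,0,0,0,0.4],
    [-0.003,-0.035,0.001,0,0,0,0.4],
    [-0.003,-0.035,0.001,0,0,0,0.4],
    [0.006,-0.01,-0.025,0,0,0,0.4],
    [0.0125,-0.004,-0.0466,0,0,0,0.4],
    [0.0125,-0.004,-0.0466,0,0,0,0.4],
    [0.0125,-0.004,-0.0466,0,0,0,0.4],
    [0.0125,-0.004,-0.0466,0,0,0,0.4],
  ],
  force=50,
)

```text
time: 17.45
tool_pos: [0.5499, -0.1943, 0.1943]
tcp_rot: [-1.574, -0.17, 0.118]
wrist_force: [0.1, 0.5, -0.8]
width: 0.539
```

```bash
python3 - <<'E'
from h import *
plan((.5995,-.299,.17,10,.4),(.5995,-.299,.1,10,.4))
E
```

```text
t 17.45 pos [ 0.5499 -0.1943  0.1943] yaw 10.5 tilt 1.97 q [-0.39  0.11  1.88  0.01  1.12 -0.57] w 0.539 F [ 0.1  0.5 -0.8]
5
[[0.0096, 0.0088, -0.0372, 0.004, 0.003, 0.011, 0.4], [0.0098, 0.0086, -0.0372, 0.004, 0.003, 0.011, 0.4], [0.01, 0.0083, -0.0372, 0.004, 0.003, 0.011, 0.4], [0.0, 0.035, 0.0, 0.0, 0.0, 0.0, 0.4], [0.0, 0.035, 0.0, 0.0, 0.0, 0.0, 0.4]]
```

jog_arm(
  increments=[
    [0.01,0.008,-0.037,0.003,0.002,0.01,0.4],
    [0.01,0.008,-0.035,0.003,0.002,0.01,0.4],
    [0.006,0.008,-0.022,0.003,0.002,0.01,0.4],
    [0,0.02,0,0,0,0,0.4],
    [0,0.035,0,0,0,0,0.4],
    [0,0.02,0,0,0,0,0.4],
    [0,0,0,0,0,0,0.4],
  ],
)

```text
time: 18.32
tool_pos: [0.595, -0.2872, 0.097]
tcp_rot: [-1.569, -0.14, 0.132]
wrist_force: [-1.6, 0.2, -1.2]
width: 0.541
```

```bash
python3 - <<'E'
from h import *
plan((.5995,-.299,.07,10,.4),v=.02)
E
python3 chk.py blue_bottle|head -2
```

```text
t 18.32 pos [ 0.595  -0.2872  0.097 ] yaw 9.9 tilt 0.32 q [-0.49  0.36  1.77  0.    1.01 -0.66] w 0.541 F [-1.6  0.2 -1.2]
2
[[0.0012, 0.0135, -0.0062, 0.002, -0.001, 0.002, 0.4], [0.0012, 0.0135, -0.0062, 0.002, -0.001, 0.002, 0.4]]
side blue_bottle 0.64 [331. 348.] [ 0.598  -0.3062] top 0.133 [0.029 0.036]
scene blue_bottle 0.62 [202. 320.] [ 0.5965 -0.2952] top 0.135 [0.034 0.014]
```

View pics/last.png

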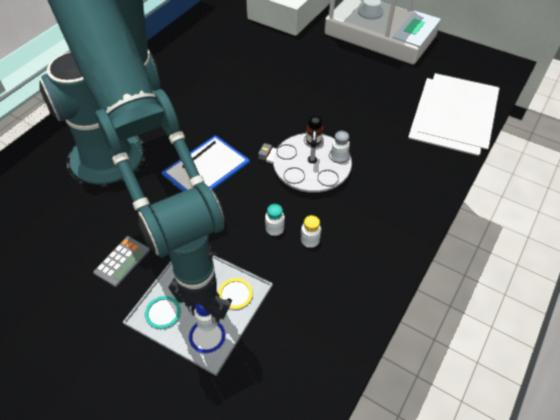

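The picture shows blue held over its coaster at (205,318), with red's carousel bay empty at (287,152). I align and lower.

jog_arm(
  increments=[
    [0.002,0.014,-0.007,0.002,-0.001,0.002,0.4],
    [0.002,0.014,-0.007,0.002,-0.001,0.002,0.4],
    [0,0.004,0,0,0,0,0.4],
    [0,0,0,0,0,0,0.4],
  ],
)

```text
time: 19.02
tool_pos: [0.6065, -0.3043, 0.0693]
tcp_rot: [-1.572, -0.145, 0.13]
wrist_force: [-0.7, -0.4, 0.5]
width: 0.542
```

```bash
python3 - <<'E'
from h import *
plan((.5995,-.2995,.056,10,.4),v=.02)
E
```

```text
t 19.02 pos [ 0.6065 -0.3043  0.0693] yaw 10.0 tilt 0.64 q [-0.5   0.41  1.75  0.    0.97 -0.68] w 0.542 F [-0.7 -0.4  0.5]
1
[[-0.0062, 0.0132, 0.006, 0.006, 0.001, 0.009, 0.4]]
```

jog_arm(
  increments=[
    [-0.006,0.006,0.006,0.003,0,0.006,0.4],
    [-0.002,0.004,0.001,0.002,0,0.003,0.4],
    [0,0.002,0,0,0,0,0.4],
    [0,0,0,0,0,0,0.4],
  ],
)

```text
time: 19.52
tool_pos: [0.5966, -0.298, 0.0565]
tcp_rot: [-1.567, -0.137, 0.138]
wrist_force: [-0.6, -0.8, -1.1]
width: 0.542
```

```bash
python3 - <<'E'
from h import *
plan((.5995,-.2995,.056,10,.4),v=.02)
E
```

```text
t 19.52 pos [ 0.5966 -0.298   0.0565] yaw 10.0 tilt 0.05 q [-0.5   0.42  1.78 -0.    0.95 -0.68] w 0.542 F [-0.6 -0.8 -1.1]
1
[[0.0026, 0.0005, -0.0019, 0.001, 0.001, -0.001, 0.4]]
```

jog_arm(
  increments=[
    [0.002,0.003,-0.001,0,0,0,0.4],
    [0,0.003,0,0,0,0,0.4],
    [0,0,0,0,0,0,0.4],
  ],
)

```text
time: 19.9
tool_pos: [0.6001, -0.2994, 0.0531]
tcp_rot: [-1.568, -0.139, 0.137]
wrist_force: [0.2, -0.6, -1.4]
width: 0.536
```

```bash
python3 chk.py blue_bottle
```

```text
side blue_bottle 0.86 [334. 362.] [ 0.6028 -0.3094] top 0.0891 [0.027 0.011]
scene blue_bottle 0.59 [200. 336.] [ 0.6018 -0.3071] top 0.0881 [0.027 0.012]
t 20.1 pos [ 0.6    -0.2993  0.0527] yaw 10.1 tilt 0.13 q [-0.5   0.42  1.77 -0.    0.94 -0.67] w 0.54 F [-0.2 -0.1  1.2]
1
[[-0.4225, -0.0487, 0.4804, 0.002, -0.0, 0.001, 0.4]]
```

jog_arm(
  increments=[
    [0,0,0,0,0,0,0.6],
    [0,0,0,0,0,0,0.7],
    [0,0,0,0,0,0,0.8],
    [0,-0.02,0,0,0,0,0.8],
    [0,-0.04,0,0,0,0,0.8],
    [0,-0.045,0,0,0,0,0.8],
    [0,-0.03,0,0,0,0,0.8],
  ],
)

```text
time: 20.98
tool_pos: [0.598, -0.2981, 0.1911]
tcp_rot: [-1.565, -0.135, 0.141]
wrist_force: [0.4, -0.1, 1.0]
width: 0.796
```

```bash
python3 - <<'E'
from h import *
plan((.5645,.0445,.18,10,.8),(.5645,.0445,.11,10,.8),v=.045)
E
```

```text
t 20.98 pos [ 0.598  -0.2981  0.1911] yaw 10.1 tilt 0.23 q [-0.5   0.29  1.67 -0.    1.18 -0.67] w 0.796 F [ 0.4 -0.1  1. ]
10
[[0.0034, 0.0015, 0.0429, -0.0, 0.0, -0.0, 0.8], [0.0034, 0.0014, 0.0429, -0.0, 0.0, -0.0, 0.8], [0.0033, 0.0014, 0.0429, -0.0, 0.0, -0.0, 0.8], [0.0033, 0.0014, 0.0429, -0.0, 0.0, -0.0, 0.8], [0.0033, 0.0014, 0.0429, -0.0, 0.0, -0.0, 0.8], [0.0033, 0.0014, 0.0429, -0.0, 0.0, -0.0, 0.8], [0.0033, 0.0014, 0.0429, -0.0, 0.0, -0.0, 0.8], [0.0033, 0.0014, 0.0429, -0.0, 0.0, -0.0, 0.8], [0.0, 0.035, 0.0, 0.0, 0.0, 0.0, 0.8], [0.0, 0.035, 0.0, 0.0, 0.0, 0.0, 0.8]]
```

jog_arm(
  increments=[
    [0.0034,0.0014,0.043,0,0,0,0.8],
    [0.0034,0.0014,0.043,0,0,0,0.8],
    [0.0034,0.0014,0.043,0,0,0,0.8],
    [0.0034,0.0014,0.043,0,0,0,0.8],
    [0.0034,0.0014,0.043,0,0,0,0.8],
    [0.0034,0.0014,0.043,0,0,0,0.8],
    [0.0034,0.0014,0.043,0,0,0,0.8],
    [0.003,0.0014,0.032,0,0,0,0.8],
    [0,0,0,0,0,0,0.8],
    [0,0.03,0,0,0,0,0.8],
  ],
)

```text
time: 22.22
tool_pos: [0.5768, 0.0411, 0.1752]
tcp_rot: [-1.576, -0.164, 0.11]
wrist_force: [0.1, 0.4, -0.6]
width: 0.794
```

```bash
python3 - <<'E'
from h import *
plan((.5645,.0445,.11,10,.8),v=.028)
E
python3 chk.py blue_bottle teal_bottle | head -4
```

```text
t 22.23 pos [0.5768 0.0411 0.1752] yaw 10.0 tilt 2.04 q [ 0.03  0.12  1.91 -0.01  1.08 -0.14] w 0.794 F [ 0.1  0.4 -0.6]
3
[[-0.0046, 0.0216, 0.0021, 0.004, -0.0, 0.011, 0.8], [-0.0043, 0.0216, 0.002, 0.004, -0.0, 0.011, 0.8], [-0.0041, 0.0217, 0.0019, 0.004, -0.0, 0.011, 0.8]]
side blue_bottle 0.67 [330. 358.] [ 0.5993 -0.2964] top 0.0889 [0.037 0.036]
side teal_bottle 0.97 [288. 224.] [0.5644 0.0437] top 0.0818 [0.033 0.039]
scene blue_bottle 0.81 [207. 330.] [ 0.5985 -0.2948] top 0.0889 [0.037 0.036]
scene teal_bottle 0.66 [275. 220.] [0.5635 0.0448] top 0.0825 [0.037 0.037]
```

jog_arm(
  increments=[
    [-0.006,0.021,0.002,0.004,0,0.012,0.8],
    [-0.005,0.021,0.002,0.004,0,0.012,0.8],
    [-0.005,0.021,0.002,0.004,0,0.012,0.8],
    [0,0,0,0,0,0,0.8],
  ],
)

```text
time: 23.02
tool_pos: [0.5575, 0.0425, 0.1051]
tcp_rot: [-1.566, -0.124, 0.144]
wrist_force: [-0.1, -0.0, -0.3]
width: 0.797
```

```bash
python3 - <<'E'
from h import *
plan((.5645,.0445,.04,10,.8),v=.025)
E
```

```text
t 23.02 pos [0.5575 0.0425 0.1051] yaw 9.8 tilt 0.71 q [ 0.03  0.18  1.98 -0.    0.99 -0.14] w 0.797 F [-0.1 -0.  -0.3]
3
[[0.0027, 0.0217, 0.0002, -0.0, -0.001, -0.004, 0.8], [0.0026, 0.0217, 0.0002, -0.0, -0.001, -0.004, 0.8], [0.0025, 0.0217, 0.0002, -0.0, -0.001, -0.004, 0.8]]
```

jog_arm(
  increments=[
    [0.004,0.015,0.001,0,0,-0.004,0.8],
    [0.002,0.018,0.001,0,0,0,0.8],
    [0.001,0.015,0,0,0,0,0.8],
    [0,0,0,0,0,0,0.8],
  ],
)

```text
time: 23.52
tool_pos: [0.5644, 0.0461, 0.0534]
tcp_rot: [-1.566, -0.128, 0.141]
wrist_force: [0.7, 0.0, -0.2]
width: 0.801
```

```bash
python3 - <<'E'
from h import *
plan((.5645,.0445,.04,10,.8),v=.025)
E
```

```text
t 23.52 pos [0.5644 0.0461 0.0534] yaw 9.8 tilt 0.46 q [ 0.04  0.26  2.    0.    0.89 -0.13] w 0.801 F [ 0.7  0.  -0.2]
1
[[-0.0, 0.0134, -0.0016, -0.001, -0.003, -0.008, 0.8]]
```

jog_arm(
  increments=[
    [0,0.009,-0.0015,0,0,0,0.8],
    [0,0.005,0,0,0,0,0.7],
    [0,0,0,0,0,0,0.6],
    [0,0,0,0,0,0,0.5],
    [0,0,0,0,0,0,0.4],
    [0,0,0,0,0,0,0.4],
    [0,0,0,0,0,0,0.4],
  ],
)

```text
time: 24.4
tool_pos: [0.566, 0.0445, 0.0401]
tcp_rot: [-1.566, -0.131, 0.138]
wrist_force: [0.0, -0.7, -0.7]
width: 0.54
```

```bash
python3 - <<'E'
from h import *
plan((.5645,.0445,.16,10,.4),(.476,-.307,.19,10,.4),(.476,-.307,.12,10,.4))
E
```

```text
t 24.4 pos [0.566  0.0445 0.0401] yaw 9.8 tilt 0.27 q [ 0.03  0.28  2.    0.    0.87 -0.14] w 0.54 F [ 0.  -0.7 -0.7]
13
[[-0.0007, -0.04, 0.0001, -0.0, -0.001, -0.002, 0.4], [-0.0006, -0.04, 0.0001, -0.0, -0.001, -0.002, 0.4], [-0.0006, -0.04, 0.0001, -0.0, -0.001, -0.002, 0.4], [-0.0185, -0.0038, -0.0413, 0.0, 0.0, 0.0, 0.4], [-0.0185, -0.0038, -0.0413, 0.0, 0.0, 0.0, 0.4], [-0.0185, -0.0038, -0.0413, 0.0, 0.0, 0.0, 0.4], [-0.0185, -0.0038, -0.0413, 0.0, 0.0, 0.0, 0.4], [-0.0185, -0.0038, -0.0413, 0.0, 0.0, 0.0, 0.4], [-0.0185, -0.0038, -0.0413, 0.0, 0.0, 0.0, 0.4], [-0.0185, -0.0038, -0.0413, 0.0, 0.0, 0.0, 0.4], [-0.0185, -0.0038, -0.0413, 0.0, 0.0, 0.0, 0.4], [0.0, 0.035, 0.0, 0.0, 0.0, 0.0, 0.4], [0.0, 0.035, 0.0, 0.0, 0.0, 0.0, 0.4]]
```

jog_arm(
  increments=[
    [0,-0.015,0,0,0,0,0.4],
    [0,-0.035,0,0,0,0,0.4],
    [0,-0.045,0,0,0,0,0.4],
    [0,-0.04,0,0,0,0,0.4],
    [-0.01,-0.01,-0.022,0,0,0,0.4],
    [-0.0185,-0.003,-0.0413,0,0,0,0.4],
    [-0.0185,-0.003,-0.0413,0,0,0,0.4],
    [-0.0185,-0.003,-0.0413,0,0,0,0.4],
    [-0.0185,-0.003,-0.0413,0,0,0,0.4],
    [-0.0185,0,-0.0413,0,0,0,0.4],
  ],
)

```text
time: 25.65
tool_pos: [0.5064, -0.2024, 0.2146]
tcp_rot: [-1.57, -0.146, 0.134]
wrist_force: [-0.1, -1.2, -0.9]
width: 0.544
```

```bash
python3 - <<'E'
from h import *
plan((.476,-.307,.18,10,.4),(.476,-.307,.12,10,.4),v=.04)
E
```

```text
t 25.65 pos [ 0.5064 -0.2024  0.2146] yaw 10.2 tilt 0.49 q [-0.43  0.04  1.92  0.    1.17 -0.61] w 0.544 F [-0.1 -1.2 -0.9]
5
[[-0.0163, 0.0115, -0.0325, 0.001, 0.001, 0.003, 0.4], [-0.0162, 0.0115, -0.0325, 0.001, 0.001, 0.003, 0.4], [-0.0161, 0.0115, -0.0325, 0.001, 0.001, 0.003, 0.4], [0.0, 0.03, 0.0, 0.0, 0.0, 0.0, 0.4], [0.0, 0.03, 0.0, 0.0, 0.0, 0.0, 0.4]]
```

jog_arm(
  increments=[
    [-0.016,0.005,-0.0325,0.001,0,0.003,0.4],
    [-0.016,0.01,-0.032,0.001,0,0.003,0.4],
    [-0.011,0.01,-0.021,0.001,0,0.003,0.4],
    [0,0.01,0,0,0,0,0.4],
    [0,0.03,0,0,0,0,0.4],
    [0,0.03,0,0,0,0,0.4],
    [0,0,0,0,0,0,0.4],
  ],
)

```text
time: 26.52
tool_pos: [0.4798, -0.2998, 0.1255]
tcp_rot: [-1.573, -0.142, 0.13]
wrist_force: [-0.4, -0.3, -1.0]
width: 0.541
```

```bash
python3 - <<'E'
from h import *
plan((.476,-.307,.065,10,.4),v=.02)
E
```

```text
t 26.52 pos [ 0.4798 -0.2998  0.1255] yaw 9.9 tilt 0.56 q [-0.6   0.16  1.96 -0.    1.01 -0.78] w 0.541 F [-0.4 -0.3 -1. ]
4
[[-0.0013, 0.0151, -0.0015, 0.002, -0.0, 0.002, 0.4], [-0.0013, 0.0151, -0.0015, 0.002, -0.0, 0.002, 0.4], [-0.0013, 0.0151, -0.0016, 0.002, -0.0, 0.002, 0.4], [-0.0013, 0.0151, -0.0016, 0.002, -0.0, 0.002, 0.4]]
```

jog_arm(
  increments=[
    [-0.002,0.015,-0.002,0.002,0,0.003,0.4],
    [-0.002,0.015,-0.002,0.002,0,0.003,0.4],
    [-0.002,0.015,-0.002,0.002,0,0.002,0.4],
    [-0.001,0.013,-0.001,0,0,0,0.4],
    [0,0,0,0,0,0,0.4],
  ],
)

```text
time: 27.15
tool_pos: [0.4762, -0.3088, 0.0668]
tcp_rot: [-1.57, -0.138, 0.136]
wrist_force: [-0.1, 0.5, -1.5]
width: 0.542
```

```bash
python3 - <<'E'
from h import *
plan((.476,-.307,.047,10,.4),v=.02)
E
```

```text
t 27.15 pos [ 0.4762 -0.3088  0.0668] yaw 10.0 tilt 0.22 q [-0.62  0.24  2.   -0.    0.91 -0.79] w 0.542 F [-0.1  0.5 -1.5]
1
[[0.0001, 0.0198, 0.0019, 0.004, -0.0, 0.001, 0.4]]
```

jog_arm(
  increments=[
    [0,0.008,0.002,0,0,0,0.4],
    [0,0.006,0,0,0,0,0.4],
    [0,0.005,0,0,0,0,0.4],
    [0,0.003,0,0,0,0,0.4],
    [0,0,0,0,0,0,0.4],
  ],
)

```text
time: 27.78
tool_pos: [0.4774, -0.3079, 0.0474]
tcp_rot: [-1.572, -0.14, 0.134]
wrist_force: [0.0, 0.2, -1.8]
width: 0.54
```

```bash
python3 chk.py teal_bottle
```

```text
side teal_bottle 0.64 [270. 376.] [ 0.48   -0.3195] top 0.0883 [0.03  0.012]
t 27.98 pos [ 0.4773 -0.3079  0.0469] yaw 10.0 tilt 0.36 q [-0.62  0.26  2.01 -0.    0.87 -0.79] w 0.543 F [-0.8 -0.2  0.8]
1
[[-0.3006, -0.0566, 0.4669, 0.006, -0.0, 0.003, 0.4]]
```

jog_arm(
  increments=[
    [0,0.002,0,0,0,0,0.4],
    [0,0,0,0,0,0,0.6],
    [0,0,0,0,0,0,0.7],
    [0,0,0,0,0,0,0.8],
    [0,-0.02,0,0,0,0,0.8],
    [0,-0.04,0,0,0,0,0.8],
    [0,-0.045,0,0,0,0,0.8],
    [0,-0.03,0,0,0,0,0.8],
  ],
)

```text
time: 28.98
tool_pos: [0.4752, -0.3062, 0.185]
tcp_rot: [-1.568, -0.136, 0.138]
wrist_force: [-0.0, 0.1, -0.1]
width: 0.801
```

```bash
python3 - <<'E'
from h import *
plan((.663,.061,.19,10,.8),v=.048)
E
```

```text
t 28.98 pos [ 0.4752 -0.3062  0.185 ] yaw 10.0 tilt 0.11 q [-0.62  0.1   1.91 -0.    1.13 -0.79] w 0.801 F [-0.   0.1 -0.1]
9
[[0.0276, -0.0006, 0.0366, 0.0, -0.0, -0.0, 0.8], [0.0276, -0.0006, 0.0366, 0.0, -0.0, -0.0, 0.8], [0.0276, -0.0006, 0.0366, 0.0, -0.0, -0.0, 0.8], [0.0276, -0.0006, 0.0366, 0.0, -0.0, -0.0, 0.8], [0.0276, -0.0006, 0.0366, 0.0, -0.0, -0.0, 0.8], [0.0276, -0.0006, 0.0366, 0.0, -0.0, -0.0, 0.8], [0.0276, -0.0006, 0.0366, 0.0, -0.0, -0.0, 0.8], [0.0276, -0.0006, 0.0366, 0.0, -0.0, -0.0, 0.8], [0.0276, -0.0006, 0.0366, 0.0, -0.0, -0.0, 0.8]]
```

jog_arm(
  increments=[
    [0.0276,-0.001,0.0366,0,0,0,0.8],
    [0.0276,-0.001,0.0366,0,0,0,0.8],
    [0.0276,-0.001,0.0366,0,0,0,0.8],
    [0.0276,-0.001,0.0366,0,0,0,0.8],
    [0.0276,-0.001,0.0366,0,0,0,0.8],
    [0.0276,-0.001,0.0366,0,0,0,0.8],
    [0.0276,-0.001,0.0366,0,0,0,0.8],
    [0.0276,-0.001,0.0366,0,0,0,0.8],
    [0.018,0,0.026,0,0,0,0.8],
    [0,0,0,0,0,0,0.8],
  ],
)

```text
time: 30.22
tool_pos: [0.6667, 0.0574, 0.2145]
tcp_rot: [-1.578, -0.153, 0.117]
wrist_force: [-0.7, 0.9, -0.0]
width: 0.8
```

```bash
python3 - <<'E'
from h import *
plan((.663,.061,.11,10,.8),v=.028)
E
python3 chk.py teal_bottle yellow_bottle | head -4
```

```text
t 30.23 pos [0.6667 0.0574 0.2145] yaw 9.8 tilt 1.48 q [ 0.05  0.26  1.67 -0.01  1.19 -0.11] w 0.8 F [-0.7  0.9 -0. ]
4
[[-0.0013, 0.0261, 0.0014, 0.003, -0.001, 0.005, 0.8], [-0.0012, 0.0261, 0.0013, 0.003, -0.001, 0.005, 0.8], [-0.001, 0.0261, 0.0012, 0.003, -0.001, 0.005, 0.8], [-0.0009, 0.0261, 0.0011, 0.003, -0.001, 0.005, 0.8]]
side teal_bottle 0.63 [265. 372.] [ 0.4784 -0.3082] top 0.0891 [0.038 0.037]
side yellow_bottle 0.66 [331. 211.] [0.6623 0.0617] top 0.0818 [0.036 0.037]
scene teal_bottle 0.95 [159. 304.] [ 0.479  -0.3083] top 0.0892 [0.036 0.037]
scene yellow_bottle 0.86 [310. 229.] [0.6628 0.062 ] top 0.0824 [0.036 0.037]
```

Teal is seated within about 3 mm. I descend for yellow.

jog_arm(
  increments=[
    [-0.001,0.026,0.0015,0.003,0,0.005,0.8],
    [-0.001,0.026,0.001,0.003,0,0.005,0.8],
    [-0.001,0.026,0.001,0.003,0,0.005,0.8],
    [-0.001,0.026,0.001,0.002,0,0.004,0.8],
    [0,0,0,0,0,0,0.8],
  ],
)

```text
time: 31.15
tool_pos: [0.6613, 0.0512, 0.1083]
tcp_rot: [-1.571, -0.127, 0.124]
wrist_force: [-0.6, 0.3, 0.2]
width: 0.797
```

```bash
python3 - <<'E'
from h import *
plan((.663,.0617,.04,10,.8),v=.022)
E
```

```text
t 31.15 pos [0.6613 0.0512 0.1083] yaw 9.2 tilt 0.24 q [ 0.04  0.35  1.76 -0.    1.03 -0.12] w 0.797 F [-0.6  0.3  0.2]
4
[[0.0008, 0.0171, 0.0026, 0.001, -0.004, 0.0, 0.8], [0.0008, 0.0171, 0.0026, 0.001, -0.004, 0.0, 0.8], [0.0008, 0.0171, 0.0025, 0.001, -0.004, 0.0, 0.8], [0.0009, 0.0171, 0.0025, 0.001, -0.004, 0.0, 0.8]]
```

jog_arm(
  increments=[
    [0.001,0.008,0.007,0,-0.004,0,0.8],
    [0.001,0.016,0.003,0,-0.004,0,0.8],
    [0.001,0.016,0.002,0,-0.004,0,0.8],
    [0.001,0.012,0.002,0,0,0,0.8],
    [0,0,0,0,0,0,0.8],
  ],
)

```text
time: 31.78
tool_pos: [0.6651, 0.066, 0.056]
tcp_rot: [-1.57, -0.14, 0.13]
wrist_force: [-0.1, -0.1, -0.8]
width: 0.803
```

```bash
python3 - <<'E'
from h import *
plan((.663,.0617,.04,10,.8),v=.022)
E
```

```text
t 31.77 pos [0.6651 0.066  0.056 ] yaw 9.9 tilt 0.44 q [ 0.06  0.41  1.78 -0.    0.94 -0.11] w 0.803 F [-0.1 -0.1 -0.8]
1
[[-0.003, 0.016, -0.0038, 0.004, -0.003, 0.006, 0.8]]
```

jog_arm(
  increments=[
    [-0.003,0.01,-0.004,0.003,0,0.005,0.8],
    [0,0.006,0,0,0,0,0.7],
    [0,0,0,0,0,0,0.6],
    [0,0,0,0,0,0,0.5],
    [0,0,0,0,0,0,0.4],
    [0,0,0,0,0,0,0.4],
    [0,0,0,0,0,0,0.4],
  ],
)

```text
time: 32.65
tool_pos: [0.6637, 0.0609, 0.0399]
tcp_rot: [-1.568, -0.137, 0.133]
wrist_force: [0.1, 0.1, -1.0]
width: 0.542
```

```bash
python3 - <<'E'
from h import *
plan((.663,.061,.15,10,.4),(.5915,-.1755,.16,10,.4),v=.045)
E
```

```text
t 32.65 pos [0.6637 0.0609 0.0399] yaw 9.8 tilt 0.18 q [ 0.05  0.43  1.79 -0.    0.92 -0.12] w 0.542 F [ 0.1  0.1 -1. ]
9
[[-0.0001, -0.0367, 0.0, 0.0, -0.001, 0.001, 0.4], [-0.0002, -0.0367, 0.0, 0.0, -0.001, 0.001, 0.4], [-0.0002, -0.0367, 0.0, 0.0, -0.001, 0.001, 0.4], [-0.0186, -0.0017, -0.0367, 0.0, 0.0, 0.0, 0.4], [-0.0186, -0.0017, -0.0367, 0.0, 0.0, 0.0, 0.4], [-0.0186, -0.0017, -0.0367, 0.0, 0.0, 0.0, 0.4], [-0.0186, -0.0017, -0.0367, 0.0, 0.0, 0.0, 0.4], [-0.0186, -0.0017, -0.0367, 0.0, 0.0, 0.0, 0.4], [-0.0186, -0.0017, -0.0367, 0.0, 0.0, 0.0, 0.4]]
```

jog_arm(
  increments=[
    [0,-0.015,0,0,0,0,0.4],
    [0,-0.03,0,0,0,0,0.4],
    [0,-0.035,0,0,0,0,0.4],
    [0,-0.025,0,0,0,0,0.4],
    [-0.0186,-0.002,-0.0367,0,0,0,0.4],
    [-0.0186,-0.002,-0.0367,0,0,0,0.4],
    [-0.0186,0,-0.0367,0,0,0,0.4],
    [-0.0186,0,-0.0367,0,0,0,0.4],
    [-0.0186,0,-0.0367,0,0,0,0.4],
    [-0.012,0,-0.025,0,0,0,0.4],
  ],
)

```text
time: 33.9
tool_pos: [0.5979, -0.1665, 0.1646]
tcp_rot: [-1.57, -0.152, 0.127]
wrist_force: [0.1, 0.3, -0.4]
width: 0.546
```

```bash
python3 - <<'E'
from h import *
plan((.5915,-.1755,.10,10,.4),v=.03)
E
```

```text
t 33.9 pos [ 0.5979 -0.1665  0.1646] yaw 10.2 tilt 0.93 q [-0.31  0.21  1.82  0.    1.09 -0.49] w 0.546 F [ 0.1  0.3 -0.4]
3
[[-0.0029, 0.0215, -0.0024, 0.002, 0.001, 0.005, 0.4], [-0.0028, 0.0215, -0.0025, 0.002, 0.001, 0.005, 0.4], [-0.0027, 0.0215, -0.0025, 0.002, 0.001, 0.005, 0.4]]
```

jog_arm(
  increments=[
    [-0.001,0.0215,0,0.002,0,0.005,0.4],
    [-0.003,0.0215,-0.002,0.002,0,0.005,0.4],
    [-0.002,0.0215,-0.002,0.002,0,0.004,0.4],
    [0,0.015,0,0,0,0,0.4],
    [0,0,0,0,0,0,0.4],
  ],
)

```text
time: 34.52
tool_pos: [0.5923, -0.1706, 0.0801]
tcp_rot: [-1.564, -0.138, 0.139]
wrist_force: [-0.2, 0.5, -1.2]
width: 0.546
```

```bash
python3 - <<'E'
from h import *
plan((.5915,-.1755,.065,10,.4),v=.02)
E
```

```text
t 34.52 pos [ 0.5923 -0.1706  0.0801] yaw 10.1 tilt 0.14 q [-0.32  0.31  1.88  0.    0.96 -0.5 ] w 0.546 F [-0.2  0.5 -1.2]
1
[[-0.0017, 0.0151, -0.0047, -0.002, 0.002, -0.001, 0.4]]
```

jog_arm(
  increments=[
    [-0.002,0.008,-0.006,0,0,0,0.4],
    [0,0.008,0,0,0,0,0.4],
    [0,0,0,0,0,0,0.4],
  ],
)

```text
time: 34.9
tool_pos: [0.5925, -0.177, 0.0638]
tcp_rot: [-1.565, -0.14, 0.139]
wrist_force: [0.8, 0.6, -2.1]
width: 0.545
```

```bash
python3 - <<'E'
from h import *
plan((.5915,-.1755,.047,10,.4),v=.02)
E
```

```text
t 34.9 pos [ 0.5925 -0.177   0.0638] yaw 10.2 tilt 0.1 q [-0.33  0.33  1.88  0.    0.93 -0.51] w 0.545 F [ 0.8  0.6 -2.1]
1
[[-0.0008, 0.0168, 0.0016, -0.002, 0.003, 0.001, 0.4]]
```

jog_arm(
  increments=[
    [0,0.007,0.001,0,0,0,0.4],
    [0,0.005,0,0,0,0,0.4],
    [0,0.004,0,0,0,0,0.4],
    [0,0.002,0,0,0,0,0.4],
    [0,0,0,0,0,0,0.4],
  ],
)

```text
time: 35.52
tool_pos: [0.5935, -0.1762, 0.047]
tcp_rot: [-1.565, -0.142, 0.137]
wrist_force: [1.0, 0.5, -0.6]
width: 0.546
```

```bash
python3 chk.py yellow_bottle
```

```text
side yellow_bottle 0.83 [318. 302.] [ 0.5967 -0.184 ] top 0.0886 [0.03 0.02]
scene yellow_bottle 0.54 [235. 291.] [ 0.594  -0.1843] top 0.0884 [0.031 0.017]
t 35.73 pos [ 0.5935 -0.1762  0.0468] yaw 10.2 tilt 0.17 q [-0.33  0.35  1.89  0.    0.9  -0.51] w 0.546 F [-0.2  0.1 -0.7]
1
[[-0.4367, -0.0543, 0.3591, -0.001, 0.0, 0.003, 0.4]]
```

jog_arm(
  increments=[
    [0,0.002,0,0,0,0,0.4],
    [0,0,0,0,0,0,0.6],
    [0,0,0,0,0,0,0.7],
    [0,0,0,0,0,0,0.8],
    [0,-0.02,0,0,0,0,0.8],
    [0,-0.04,0,0,0,0,0.8],
    [0,-0.045,0,0,0,0,0.8],
    [0,-0.045,0,0,0,0,0.8],
    [0,-0.02,0.04,0,0,0,0.8],
    [0,0,0.04,0,0,0,0.8],
  ],
)

```text
time: 36.98
tool_pos: [0.5807, -0.0988, 0.2297]
tcp_rot: [-1.568, -0.143, 0.129]
wrist_force: [0.6, 0.7, 0.2]
width: 0.801
```

jog_arm(
  increments=[
    [0,0,0.05,0,0,0,0.8],
    [0,0,0.05,0,0,0,0.8],
    [0,0,0.05,0,0,0,0.8],
    [0,0,0.02,0,0,0,0.8],
    [0,0,0,0,0,0,0.8],
  ],
)

```text
time: 37.6
tool_pos: [0.5517, 0.0756, 0.2391]
tcp_rot: [-1.568, -0.155, 0.12]
wrist_force: [-0.3, -0.2, -0.1]
width: 0.801
```

```bash
python3 chk.py red_bottle blue_bottle teal_bottle yellow_bottle; python3 -c "
import cv2;i=cv2.imread('pics/last.png');cv2.imwrite('pics/fin.png',cv2.resize(i[210:380,100:300],None,fx=3,fy=3))"
```

```text
side red_bottle 0.67 [260. 314.] [ 0.4693 -0.1861] top 0.0893 [0.038 0.036]
side blue_bottle 0.97 [331. 358.] [ 0.599  -0.2962] top 0.0895 [0.036 0.036]
side teal_bottle 0.62 [269. 374.] [ 0.4782 -0.3079] top 0.0889 [0.038 0.038]
side yellow_bottle 0.7 [318. 301.] [ 0.5935 -0.1746] top 0.0891 [0.037 0.037]
scene red_bottle 0.63 [189. 266.] [ 0.471  -0.1845] top 0.0893 [0.036 0.035]
scene blue_bottle 0.79 [206. 329.] [ 0.5996 -0.2949] top 0.089 [0.037 0.039]
scene teal_bottle 0.55 [161. 305.] [ 0.4785 -0.3073] top 0.0891 [0.038 0.038]
scene yellow_bottle 0.56 [236. 289.] [ 0.5927 -0.1727] top 0.0886 [0.037 0.038]
t 38.1 pos [0.5518 0.0736 0.2374] yaw 9.8 tilt 1.14 q [ 0.09  0.03  1.88 -0.    1.21 -0.08] w 0.8 F [ 0.4 -0.1  0.4]
1
[[-0.4433, 0.1284, 0.1036, 0.003, -0.0, 0.02, 0.4]]
```

View pics/fin.png

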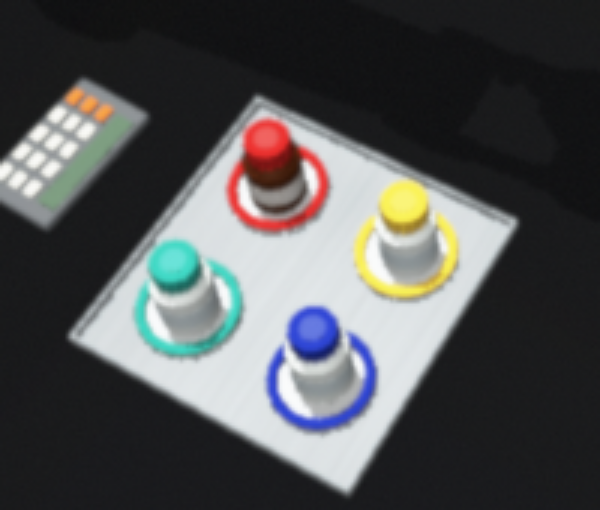

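All four stand upright inside their matching rims (red 277,185, yellow 407,250, teal 188,305, blue 321,378), and the arm is clear. I hand in.

```bash
python3 -c "
from workcell import bot; print(bot.finish_job())"
```

```text
the job is handed in; nothing more can be done
None
```

All four bottles are standing in their matching coasters, and I handed the job in at about 38 s of the 128 s allowed. `finish_job()` reports no verdict, so the figures below are my own last checks.

- **Booking out red:** I gripped the carousel knob and turned it about 72°. Both cameras then put the red bottle within about 1° (roughly 1 mm) of the reader's tick as I measured it. It stood there well over 0.2 s before I lifted it.
- **Final positions:** both cameras show each bottle upright inside its own rim, 1–4 mm from the coaster centre (limit 11 mm). Cap tops read 89 mm, which is 7 mm above their readings on the bench, as expected for the recess floor. The arm was clear of everything and the gripper open.
- **What went off plan:** while I lowered the gripper over the blue bottle, the tool drifted about 11 mm and shifted the bottle on the bench. It was gripped about 8 mm higher than planned. It did not tip, and it seated correctly.

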